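# Find the proud land on a printing block

## Task

Pick up the touch gauge and, keeping it upright, gently touch its foot to the middle of each of the four corner lands of the wooden printing block in turn, resting a moment on each: start at the land beside the red dot and go round clockwise as seen from above, to feel which land stands higher than the other three. Then leave the gauge standing upright, let go, on the middle of that high land, so the carver knows where to plane. Leave the other things on the bench where they are.

Things in the scene. Friction and masses are not known exactly. Their poses are not given: they have to be found in the camera images.
- gauge: Touch gauge, a loose round probe standing upright on the bench, 86 mm tall, 0.13 to 0.25 kg. Origin: centre of the flat underside of its foot; z up along its axis. Brass foot 22 mm across with a firm rubber sole (0 to 14 mm up), steel stem 12 mm across (14 to 34 mm up), black round grip 22 mm across (34 to 84 mm up; grasp it here), small brass cap
- gauge_foot: The brass foot of the gauge, fixed to it, with the same origin and axes: the part that touches the lands
- block: Pale wooden printing block, 150 mm (its x) by 210 mm (its y), upper face 50 mm above the bench, on a dark turntable 256 mm across, 18 mm high; all fixed, at any yaw. Origin: centre of the turntable's underside, z up. On its face: a low carved panel and four corner lands, three 5.5 to 6.5 mm high and one 10 mm high; which one is high changes every time and no pose tells it
- land_1 (a point): Middle of the first land, a pale fixed square 36 x 36 mm at block x -48, y +78 mm. A flat red dot 16 mm across lies on the face right beside it, towards the second land. This point is 56 mm above the bench whatever the land's true height
- land_2 (a point): Middle of the second land, clockwise from the first seen from above, at block x +48, y +78 mm, 56 mm above the bench whatever its true height
- land_3 (a point): Middle of the third land, at block x +48, y -78 mm, 56 mm above the bench whatever its true height
- land_4 (a point): Middle of the fourth land, at block x -48, y -78 mm, 56 mm above the bench whatever its true height
- whetstone: Bystander: grey stone on a dark wood base, 70 x 180 x 43 mm; origin under its centre
- tape: Bystander: roll of yellow tape lying flat, 84 mm across, 24 mm high; origin under its centre
- ink: Bystander: amber ink jar, 60 mm across, 75 mm high; origin under its centre
- mallet: Bystander: carver's round wooden mallet standing on its head, 72 mm across, 160 mm high; origin under its centre
- chisel_1: Bystander: short chisel with a pale handle lying flat, 150 mm long, 20 mm high; origin underneath, at the handle's front end
- chisel_2: Bystander: short chisel with a dark handle lying flat, 150 mm long, 20 mm high; origin underneath, at the handle's front end
- mug: Bystander: blue mug, 76 mm across without its handle, 85 mm high; origin under its centre

How it is judged:
By the outcome, as a careful person would: the job done as asked, in the order asked, and still so for the second after the job is handed in, with the robot touching nothing.
It also fails if it takes over 54 s, if anything falls off the work surface, if the arm or the gripper's body presses on something with over 40 N, if the wrist force passes 120 N, or if a joint passes its speed limit or range.

## Robot

A 6-joint arm with a two-finger parallel gripper is mounted at the origin on the work surface. World frame = base frame: x ahead of the robot, y to its left, z up, the work surface at z = 0. Lengths are in mm, angles in rad, forces in N, time in s.
With the tool pointing down it reaches from about 400 to 825 mm from the base axis. Payload 7 kg.
Tool frame: the origin (TCP) lies at the very end of the fingers, on their centre line; the grasp point (between the pads) lies env.grip_depth behind it (env.grip_depth is the distance from the TCP to the grasp point, in mm); z points along the fingers, y is the line along which they close (so a half turn about z gives the same grasp; the last joint's range is limited). The gripper opens to 88 mm and grips with 3 to 60 N. Pads are 19 mm wide; open, the fingers measure 130 mm over their backs; the gripper's body (78 mm by 193 mm) begins 47 mm behind the grasp point.
Start: joints at [1.54, 0.359, 0.012, 0, -1.224, -0.288], TCP at [211.572, 640.962, 226.561] pointing down, gripper open.
Joint ranges: [-3.07, 3.07], [-1.43, 2.12], [-1.02, 1.25], [-3.03, 1.67], [-3.05, -0], [-3.03, 3.03]. Speed limits (rad/s): [2.39, 2.39, 3.01, 3.14, 3.14, 3.14].

## Interface

Orientations are given as a unit quaternion [x, y, z, w].
In Python, from bench import env, camrig gives the robot as it stands (env), with the cameras (camrig).
- The arm moves only by the shell command python3 steer.py 'ROWS' [FORCE]. ROWS is one flat JSON list of numbers that holds 1 to 20 rows one after another, with no inner brackets; each row has 7 numbers: a rotation vector rx, ry, rz in shares of pi rad (1.0 is pi rad), then dx, dy, dz in fractions of the full range, 1 being 800 mm, then the finger opening in mm; each row is the pose to reach, as a shift and turn from the pose commanded when the command began, along the tool's axes at that moment; what a row does not reach only later rows make up. A row lasts 1/8 s, in which the tool goes at most 62.5 mm and 0.188 rad, less where a joint would pass 70% of its speed; a pose out of reach is approached as far as the arm can. The fingers move at their own pace and stop on an object; FORCE is the grip in N (left out, the last holds). Time passes only in rows, so rows that do not move let the fingers close. It prints the time, the measured TCP pose, the force, the opening and the grip force at its end. Shift and turn numbers lie between -1 and 1, and a call with a number outside is refused. Input that does not fit is refused with a message, and nothing moves.
- env.get_state(): the state, without advancing time (a new reading comes with each control period).
- camrig.camera(name): name is "scene" or "top"; returns a dict with "color" (400x640x3 uint8, red, green, blue), "K" (3x3 intrinsics, pixels), "rvec" (rotation vector, rad) and "tvec" (3), from world to camera coordinates, as OpenCV has them. Camera axes: x right, y down, z forward; pixel columns grow to the right and rows downward; lengths in mm; the calibration is good to about 2 mm. A picture is of the moment at which its call begins. There is no depth.
- env.close_job(): hands the job in; it is judged then, once.
The state is a dict: "clock": time; "joints": joint angles; "qd": joint speeds; "tau": joint torques, N m; "eef_pos": TCP position; "tcp_rot": TCP orientation; "force": force on the tool from outside, world axes, zero at the start; "wrist_torque": the same for the moment, N m; "opening": finger opening in mm; "finger_force": force on a finger pad.
Only numpy, scipy, OpenCV 4.12 (cv2) and the standard library are available. Lean on these libraries where they do the work, as an engineer would, in place of code of your own. Each camera call takes 0.05 s, during which the arm holds its last target. There are 200 camera calls.

## Working session

There is one attempt and no reset: what is moved stays moved. The work goes in short steps, Python scripts to look and compute and a shell command to move; the robot and the scene stay as the last step left them, time stands still between calls to the robot, and variables do not carry over. Pictures are saved under pics/ and viewed, at most 10 in all, crops included, and the job is handed in when it is done.

```bash
ls; mkdir -p pics
python3 - <<'E'
from bench import env, camrig
import cv2
for n in("scene","top"):
    c=camrig.camera(n); cv2.imwrite(f"pics/{n}0.png",c["color"][:,:,::-1]); print(n,c["K"].tolist(),c["rvec"],c["tvec"])
print(env.get_state(),env.grip_depth)
E
```

```text
bench.py
pics
steer.py
scene [[426.4779298156776, 0.0, 321.255886730554], [0.0, 426.4779298156776, 197.6707176944977], [0.0, 0.0, 1.0]] [ 2.08590031  0.54791691 -0.29796455] [-500.77868566  -86.02947509 1371.54066205]
top [[409.52768360191266, 0.0, 319.8810322356661], [0.0, 409.52768360191266, 196.1203237982878], [0.0, 0.0, 1.0]] [ 2.18756283 -2.21148554  0.09501469] [ -19.46147711  583.6315835  1151.77745562]
{'clock': 0.1, 'joints': array([ 1.54013295e+00,  3.59308407e-01,  1.11614355e-02, -3.01418313e-04,
       -1.22409322e+00, -2.88101513e-01]), 'qd': array([ 0.00127043, -0.00219641,  0.00481374,  0.00224587, -0.00065866,
       -0.00014729]), 'tau': array([-1.92010862e-05, -5.84162486e+01,  2.93753850e+01,  7.01552868e+00,
        1.02069316e-02, -4.36278708e-05]), 'eef_pos': array([211.43145301, 640.57913377, 225.72685808]), 'tcp_rot': array([ 9.87317071e-01, -1.58759127e-01, -4.78624450e-05,  7.34148550e-04]), 'force': array([ 0.41941119,  0.2699251 , -0.58043303]), 'wrist_torque': array([-0.01147851, -0.00445699,  0.05877792]), 'finger_force': 0.0, 'opening': 87.8676110473317} 18.8
```

View pics/scene0.png

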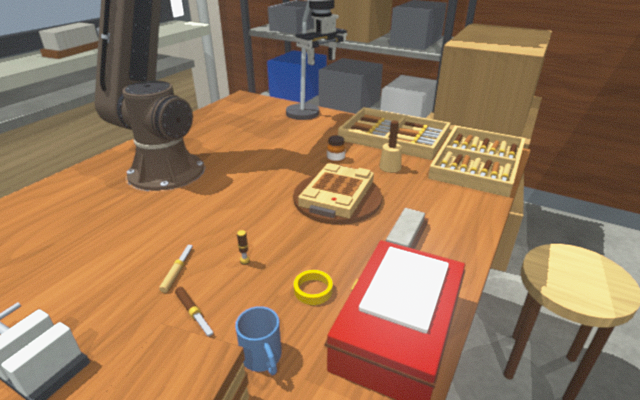

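View pics/top0.png

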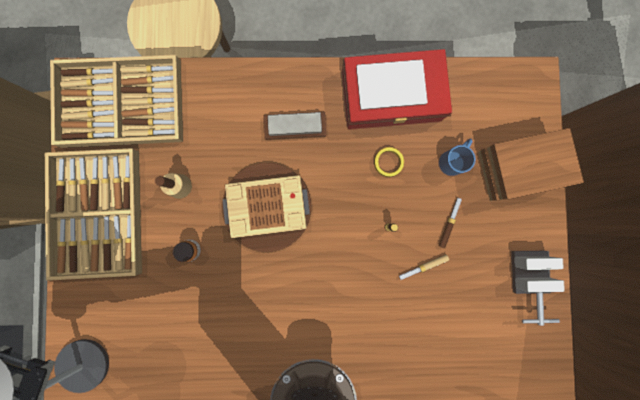

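The scene view shows the gauge near (243,247) and the block near (337,190). In the top view they are near (391,227) and (265,207), with the red dot near (292,196). Next I'll enlarge both.

Run:
```python
import cv2,numpy as np
t=cv2.imread("pics/top0.png"); s=cv2.imread("pics/scene0.png")
r=lambda im,x,y,w,h,k:cv2.resize(im[y:y+h,x:x+w],None,fx=k,fy=k,interpolation=cv2.INTER_CUBIC)
a=r(t,215,155,100,100,4); b=r(s,290,150,100,75,4)
a2=r(t,370,200,50,50,8)[:, :]; b2=r(s,220,220,50,50,8)
cv2.imwrite("pics/c1.png",np.hstack([a,np.vstack([b,np.zeros((100,400,3),np.uint8)])]))
cv2.imwrite("pics/c2.png",np.hstack([a2,b2]))
```

```text
(no output)
```

View pics/c1.png

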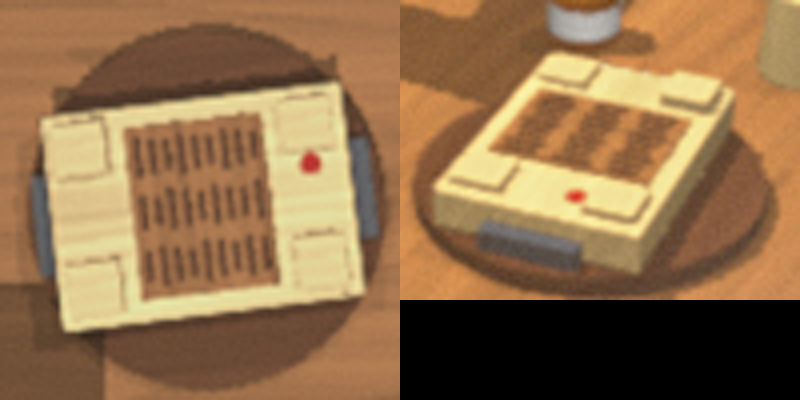

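View pics/c2.png

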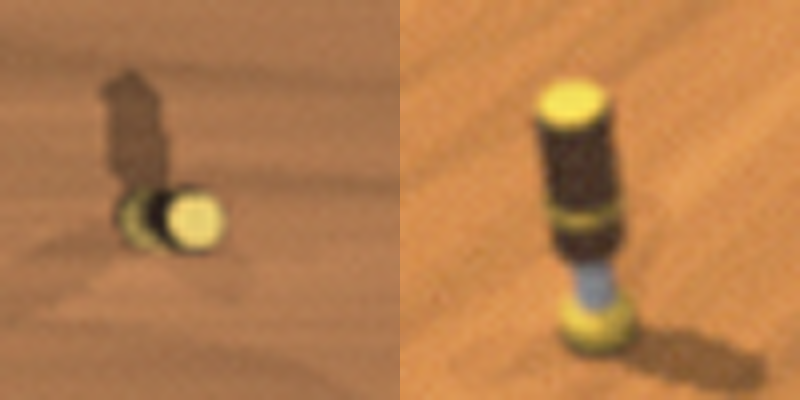

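Crop c1, top view: the face corners are at (41,118), (338,85), (366,295) and (66,331), and the dot is at (311,162), beside the upper-right land. In the scene crop, the matching corners are (335,92), (238,240), (35,192) and (145,55). Crop c2: the gauge cap is at (195,220) in the top view and (173,103) in the scene view.

```bash
cat > h.py <<'E'
import numpy as np,cv2
from scipy.optimize import least_squares
from scipy.spatial.transform import Rotation as R
K={"scene":(426.478,321.256,197.671),"top":(409.528,319.881,196.120)}
E={"scene":([2.08590031,0.54791691,-0.29796455],[-500.77868566,-86.02947509,1371.54066205]),"top":([2.18756283,-2.21148554,0.09501469],[-19.46147711,583.6315835,1151.77745562])}
def proj(n,P):
    f,a,b=K[n]; k=np.array([[f,0,a],[0,f,b],[0,0,1.]])
    return cv2.projectPoints(np.array(P,float).reshape(-1,3),np.array(E[n][0]),np.array(E[n][1]),k,None)[0].reshape(-1,2)
def crop(p,off,k): return (np.array(p,float)+.5)/k-.5+off
E
python3 - <<'E'
from h import *
def tri(a,b): 
    r=least_squares(lambda p:np.r_[proj("top",p)[0]-a,proj("scene",p)[0]-b],[500,-200,50]); return r.x.round(1),r.fun.round(2)
print("cap",tri(crop([195,220],[370,200],8),crop([173,103],[220,220],8)))
print("foot",tri(crop([146,220],[370,200],8),crop([198,334],[220,220],8)))
B=np.array([[-75,105],[75,105],[75,-105],[-75,-105]])
T=crop([[338,85],[366,295],[66,331],[41,118]],[215,155],4)
S=crop([[238,240],[35,192],[145,55],[335,92]],[290,150],4)
def P(q,b,z): 
    c,s=np.cos(q[2]),np.sin(q[2]); b=np.atleast_2d(b)
    return np.c_[q[0]+c*b[:,0]-s*b[:,1],q[1]+s*b[:,0]+c*b[:,1],np.full(len(b),z)]
r=least_squares(lambda q:np.r_[(proj("top",P(q,B,q[3]))-T).ravel(),(proj("scene",P(q,B,q[3]))-S).ravel()],[550,100,3.2,50])
print(r.x,r.fun.round(1).reshape(-1,2).tolist())
for i in range(4): print("corner",tri(T[i],S[i]))
print("dot",tri(crop([311,162],[215,155],4),crop([176,196],[290,150],4)))
L=P(r.x,[[-48,78],[48,78],[48,-78],[-48,-78]],56);print(L.round(1))
for n in K: print(proj(n,L).round(1).tolist())
E
```

```text
cap (array([ 493.7, -222.7,   85.6]), array([-0.03, -0.03, -0.04, -0.  ]))
foot (array([ 4.924e+02, -2.226e+02, -4.000e-01]), array([0.07, 0.09, 0.09, 0.  ]))
[554.8177353  126.75867369   3.25669435  46.37611376] [[0.4, -0.9], [0.1, -0.0], [-0.5, 0.6], [-0.3, 0.2], [0.4, 0.0], [-1.2, -0.2], [0.7, 0.2], [-0.1, 0.3]]
corner (array([639.3,  32.4,  44.9]), array([-0.04, -0.08, -0.08,  0.01]))
corner (array([493.6,  14.9,  45.6]), array([-0.31, -0.47, -0.55,  0.02]))
corner (array([469. , 220.1,  48.6]), array([ 0.25,  0.41,  0.53, -0.04]))
corner (array([617.7, 238.6,  48. ]), array([-0.02, -0.04, -0.05,  0.01]))
dot (array([584.5,  51. ,  51. ]), array([ 0.09,  0.14,  0.16, -0.01]))
[[611.5  54.8  56. ]
 [516.1  43.8  56. ]
 [498.2 198.7  56. ]
 [593.5 209.8  56. ]]
[[343.5, 199.1], [310.4, 191.6], [331.5, 166.4], [362.0, 172.5]]
[[291.0, 185.4], [295.2, 219.9], [238.7, 227.1], [234.7, 192.4]]
```

```bash
cat >> h.py <<'E'
def go(*W):
    from bench import env, camrig
    s=env.get_state(); r=R.from_quat(s["tcp_rot"])
    print("t",s["clock"].__round__(2),"tcp",s["eef_pos"].round(1),"F",s["force"].round(1),"tilt",r.as_matrix()[:,2].round(4),"grip",round(s["opening"],1),round(s["finger_force"],1))
    for w in W: print("d",r.inv().apply(np.array(w,float)-s["eef_pos"]).round(1))
E
python3 -c "
from h import *
go([400,300,226],[493,-100,200],[493,-222.6,120],[493,-222.6,44])"
```

```text
t 0.1 tcp [211.4 640.6 225.7] F [ 0.4  0.3 -0.6] tilt [-3.0e-04 -1.4e-03 -1.0e+00] grip 87.9 0.0
d [2.858e+02 2.643e+02 2.000e-01]
d [499.5 614.9  26.7]
d [538.  731.2 106.9]
d [537.9 731.1 182.9]
```

The manual's scale: shifts go in shares of 800 mm and turns go in shares of pi rad. Converting my numbers, 731 mm / 800 = 0.9138, 695 mm / 800 = 0.8688.

```bash
python3 steer.py '[0,0,0,0.025,0.025,0,88,0,0,0,0.075,0.0713,0,88,0,0,0,0.1275,0.1188,0,88,0,0,0,0.18,0.1663,0,88,0,0,0,0.2325,0.2138,0,88,0,0,0,0.285,0.2613,0,88,0,0,0,0.3375,0.3125,0,88,0,0,0,0.375,0.3625,0,88,0,0,0,0.41,0.4188,0.0063,88,0,0,0,0.445,0.475,0.0125,88,0,0,0,0.48,0.5313,0.0188,88,0,0,0,0.515,0.5875,0.025,88,0,0,0,0.55,0.6438,0.0313,88,0,0,0,0.585,0.7,0.0375,88,0,0,0,0.6188,0.7563,0.0438,88,0,0,0,0.6438,0.8125,0.0625,88,0,0,0,0.6625,0.8688,0.0938,88,0,0,0,0.6725,0.9138,0.1188,88,0,0,0,0.6725,0.9138,0.1338,88,0,0,0,0.6725,0.9138,0.1338,88]' 15
python3 -c "
from h import *
go([493,-222.6,120],[493,-222.6,44])"
```

```text
clock: 2.6
eef_pos: [492.5, -221.7, 118.5]
tcp_rot: [0.987, -0.159, -0.001, 0.0]
force: [0.3, 0.5, 0.3]
opening: 87.5
finger_force: 0.0
t 2.6 tcp [ 492.5 -221.7  118.5] F [0.3 0.5 0.3] tilt [-2.4e-03  4.0e-04 -1.0e+00] grip 87.5 0.0
d [ 0.8  0.7 -1.5]
d [ 0.9  0.7 74.5]
```

In the tool's units: 74 mm / 800 = 0.0925, 55 mm / 800 = 0.0688.

```bash
python3 steer.py '[0,0,0,0.0013,0.0013,0.0313,88,0,0,0,0.0013,0.0013,0.0688,88,0,0,0,0.0013,0.0013,0.0925,88,0,0,0,0.0013,0.0013,0.0925,88,0,0,0,0.0013,0.0013,0.0925,60,0,0,0,0.0013,0.0013,0.0925,40,0,0,0,0.0013,0.0013,0.0925,20,0,0,0,0.0013,0.0013,0.0925,15,0,0,0,0.0013,0.0013,0.0925,15,0,0,0,0.0013,0.0013,0.0925,15,0,0,0,0.0013,0.0013,0.0925,15,0,0,0,0.0013,0.0013,0.0925,15]' 20
python3 -c "
from h import *
go()"
```

```text
clock: 4.1
eef_pos: [493.9, -223.1, 45.5]
tcp_rot: [0.987, -0.159, -0.0, 0.0]
force: [0.7, -0.1, 0.6]
opening: 21.8
finger_force: 20.0
t 4.1 tcp [ 493.9 -223.1   45.5] F [ 0.7 -0.1  0.6] tilt [-2.e-04 -0.e+00 -1.e+00] grip 21.8 20.0
```

In the tool's units: -92 mm / 800 = -0.115, -85 mm / 800 = -0.1063.

```bash
python3 steer.py '[0,0,0,0,0,-0.025,15,0,0,0,0,0,-0.0625,15,0,0,0,0,0,-0.1063,15,0,0,0,0,0,-0.115,15,0,0,0,0,0,-0.115,15]'
python3 -c "
from h import *
go([611.5,54.8,137],[611.5,54.8,115])"
```

```text
clock: 4.72
eef_pos: [493.8, -222.9, 137.4]
tcp_rot: [0.987, -0.159, 0.0, -0.0]
force: [0.9, 0.3, -2.3]
opening: 21.5
finger_force: 20.0
t 4.72 tcp [ 493.8 -222.9  137.4] F [ 0.9  0.3 -2.3] tilt [ 4.e-04  3.e-04 -1.e+00] grip 21.5 20.0
d [  24.6 -300.6    0.6]
d [  24.6 -300.6   22.6]
```

In the tool's units: -300.6 mm / 800 = -0.3758, -292 mm / 800 = -0.365.

```bash
python3 steer.py '[0,0,0,0.0025,-0.0313,0,15,0,0,0,0.0075,-0.0875,0,15,0,0,0,0.0125,-0.15,0,15,0,0,0,0.0175,-0.2125,0,15,0,0,0,0.0225,-0.275,0,15,0,0,0,0.0275,-0.3313,0,15,0,0,0,0.0308,-0.365,0,15,0,0,0,0.0308,-0.3758,0,15,0,0,0,0.0308,-0.3758,0.0225,15,0,0,0,0.0308,-0.3758,0.0225,15,0,0,0,0.0308,-0.3758,0.0225,15]'
python3 - <<'E'
from h import *
from bench import env, camrig
go([611.5,54.8,111])
im=[]
for n,(x,y) in {"top":(265,160),"scene":(320,155)}.items():
    c=camrig.camera(n)["color"][:,:,::-1]; cv2.imwrite(f"pics/{n}1.png",c)
    im.append(cv2.resize(c[y:y+50,x:x+50],None,fx=8,fy=8,interpolation=cv2.INTER_CUBIC))
cv2.imwrite("pics/c3.png",np.hstack(im))
E
```

```text
clock: 6.1
eef_pos: [611.4, 53.9, 119.8]
tcp_rot: [0.987, -0.159, -0.0, 0.0]
force: [0.8, 0.4, -0.7]
opening: 21.7
finger_force: 20.0
t 6.1 tcp [611.4  53.9 119.8] F [ 0.8  0.4 -0.7] tilt [-2.e-04 -3.e-04 -1.e+00] grip 21.7 20.0
d [-0.2 -0.9  8.8]
```

View pics/c3.png

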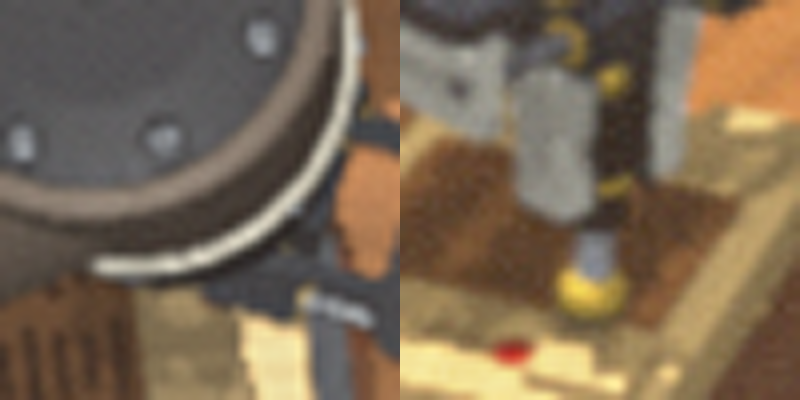

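The top view is blocked by the wrist. The scene crop shows the gauge upright with its foot centre near crop (192,295), about pixel (343.6,191.5), above land 1.

```bash
python3 -c "
from h import *
print(proj('scene',[[611.4,53.9,74.3],[611.4,53.9,81],[611.4,53.9,88],[613.4,53.9,81],[611.4,55.9,81]]),crop([192,295],[320,155],8))
go()"
```

```text
[[343.51644287 193.39035127]
 [343.59118544 191.22027057]
 [343.66979504 188.93791445]
 [344.27465701 191.41918014]
 [343.93695762 190.86933105]] [343.5625 191.4375]
t 6.2 tcp [611.8  54.2 120.2] F [ 0.4 -0.  -1.5] tilt [ 8.e-04  2.e-04 -1.e+00] grip 21.6 20.0
```

In the tool's units: 12 mm / 800 = 0.015, 10 mm / 800 = 0.0125.

```bash
python3 steer.py '[0,0,0,0,-0.0008,0.0075,15,0,0,0,0,-0.0008,0.0125,15,0,0,0,0,-0.0008,0.015,15,0,0,0,0,-0.0008,0.015,15]'|grep -E 'eef|force:'
python3 steer.py '[0,0,0,0,0,0.0009,15,0,0,0,0,0,0.0018,15,0,0,0,0,0,0.0018,15]'|grep -E 'eef|force:'
python3 steer.py '[0,0,0,0,0,0.0009,15,0,0,0,0,0,0.0018,15,0,0,0,0,0,0.0018,15]'|grep -E 'clock|eef|force:'
```

```text
eef_pos: [611.6, 55.2, 107.3]
force: [0.7, -0.5, -2.1]
finger_force: 20.0
eef_pos: [611.7, 55.2, 106.2]
force: [-0.3, 0.0, -2.3]
finger_force: 20.0
clock: 7.45
eef_pos: [611.7, 55.2, 104.7]
force: [0.4, -0.7, -2.2]
finger_force: 20.0
```

In the tool's units: 1.4 mm / 800 = 0.0018, 0.7 mm / 800 = 0.0009.

```bash
for i in 1 ; do python3 steer.py '[0,0,0,0,0,0.0009,15,0,0,0,0,0,0.0018,15,0,0,0,0,0,0.0018,15]'|grep -E 'eef|^force:'; done
python3 steer.py '[0,0,0,0,0,0.0006,15,0,0,0,0,0,0.0013,15,0,0,0,0,0,0.0013,15]'|grep -E 'clock|eef|^force:'
```

```text
eef_pos: [611.7, 55.2, 103.3]
force: [0.2, -0.5, -2.6]
clock: 8.2
eef_pos: [611.7, 55.2, 102.3]
force: [0.0, -0.6, -2.1]
```

In the tool's units: 0.6 mm / 800 = 0.0008, 0.3 mm / 800 = 0.0004.

```bash
python3 steer.py '[0,0,0,0,0,0.0004,15,0,0,0,0,0,0.0008,15,0,0,0,0,0,0.0008,15]'|grep -E 'clock|eef|^force:'
```

```text
clock: 8.57
eef_pos: [611.9, 55.2, 102.1]
force: [-0.5, -1.0, 1.2]
```

In the tool's units: 0.6 mm / 800 = 0.0008, 0.3 mm / 800 = 0.0004.

```bash
python3 steer.py '[0,0,0,0,0,0.0004,15,0,0,0,0,0,0.0008,15,0,0,0,0,0,0.0008,15]'|grep -E 'clock|eef|^force:'
```

```text
clock: 8.95
eef_pos: [612.0, 55.2, 102.0]
force: [-2.6, -0.2, 6.2]
```

Contact on land 1 at TCP z 102.0. I'll rest there, then lift.

```bash
python3 steer.py '[0,0,0,0,0,0,15,0,0,0,0,0,0,15,0,0,0,0,0,0,15,0,0,0,0,0,0,15,0,0,0,0,0,-0.0038,15,0,0,0,0,0,-0.0113,15,0,0,0,0,0,-0.0188,15,0,0,0,0,0,-0.0188,15]'|grep -E 'clock|eef|^force:'
python3 -c "
from h import *
go([516.1,43.8,117],[516.1,43.8,108])"
```

```text
clock: 9.95
eef_pos: [612.2, 55.4, 116.8]
force: [-0.8, 0.2, -0.4]
t 9.95 tcp [612.2  55.4 116.8] F [-0.8  0.2 -0.4] tilt [ 1.1e-03  4.0e-04 -1.0e+00] grip 21.5 20.0
d [-87.6  41.1  -0.3]
d [-87.6  41.1   8.7]
```

In the tool's units: -87.6 mm / 800 = -0.1095, -75 mm / 800 = -0.0938.

```bash
python3 steer.py '[0,0,0,-0.0188,0.0088,0,15,0,0,0,-0.0563,0.0263,0,15,0,0,0,-0.0938,0.0438,0,15,0,0,0,-0.1095,0.0514,0,15,0,0,0,-0.1095,0.0514,0.0063,15,0,0,0,-0.1095,0.0514,0.0113,15,0,0,0,-0.1095,0.0514,0.0113,15,0,0,0,-0.1095,0.0514,0.0113,15]'|grep -E 'clock|eef|^force:'
python3 -c "
from h import *
go([516.1,43.8,107])"
python3 steer.py '[0,0,0,0,0,0.0009,15,0,0,0,0,0,0.0018,15,0,0,0,0,0,0.0018,15]'|grep -E 'eef|^force:'
```

```text
clock: 10.95
eef_pos: [516.1, 43.7, 106.9]
force: [-0.6, -0.3, -1.8]
t 10.95 tcp [516.1  43.7 106.9] F [-0.6 -0.3 -1.8] tilt [-4.e-04 -3.e-04 -1.e+00] grip 21.5 20.0
d [-0.  -0.1 -0.1]
eef_pos: [515.7, 43.6, 105.8]
force: [0.3, 0.3, -0.4]
```

```bash
python3 steer.py '[0,0,0,0,0,0.0004,15,0,0,0,0,0,0.0008,15,0,0,0,0,0,0.0008,15]'|grep -E 'clock|eef|^force:'
```

```text
clock: 11.7
eef_pos: [515.6, 43.7, 105.2]
force: [0.9, 0.3, -1.0]
```

In the tool's units: 1.2 mm / 800 = 0.0015, 0.6 mm / 800 = 0.0008.

```bash
python3 steer.py '[0,0,0,0,0,0.0008,15,0,0,0,0,0,0.0015,15,0,0,0,0,0,0.0015,15]'|grep -E 'clock|eef|^force:'
```

```text
clock: 12.08
eef_pos: [515.6, 43.6, 103.9]
force: [0.4, 0.4, -1.0]
```

In the tool's units: 1 mm / 800 = 0.0013, 0.5 mm / 800 = 0.0006.

```bash
python3 steer.py '[0,0,0,0,0,0.0006,15,0,0,0,0,0,0.0013,15,0,0,0,0,0,0.0013,15]'|grep -E 'clock|eef|^force:'
```

```text
clock: 12.45
eef_pos: [515.6, 43.6, 102.9]
force: [-0.1, 0.1, -1.8]
```

In the tool's units: 0.8 mm / 800 = 0.001, 0.4 mm / 800 = 0.0005.

```bash
python3 steer.py '[0,0,0,0,0,0.0005,15,0,0,0,0,0,0.001,15,0,0,0,0,0,0.001,15]'|grep -E 'clock|eef|^force:'
```

```text
clock: 12.82
eef_pos: [515.6, 43.6, 102.1]
force: [0.4, 0.6, -1.8]
```

In the tool's units: 0.6 mm / 800 = 0.0008, 0.3 mm / 800 = 0.0004.

```bash
python3 steer.py '[0,0,0,0,0,0.0004,15,0,0,0,0,0,0.0008,15,0,0,0,0,0,0.0008,15]'|grep -E 'clock|eef|^force:'
```

```text
clock: 13.2
eef_pos: [515.7, 43.6, 101.5]
force: [0.0, 0.3, -1.1]
```

In the tool's units: 0.6 mm / 800 = 0.0008, 0.3 mm / 800 = 0.0004.

```bash
python3 steer.py '[0,0,0,0,0,0.0004,15,0,0,0,0,0,0.0008,15,0,0,0,0,0,0.0008,15]'|grep -E 'clock|eef|^force:'
```

```text
clock: 13.58
eef_pos: [515.8, 43.6, 101.4]
force: [-1.7, -0.7, 6.0]
```

In the tool's units: 0.6 mm / 800 = 0.0008, 0.3 mm / 800 = 0.0004.

```bash
python3 steer.py '[0,0,0,0,0,0.0004,15,0,0,0,0,0,0.0008,15,0,0,0,0,0,0.0008,15]'|grep -E 'clock|eef|^force:'
```

```text
clock: 13.95
eef_pos: [516.0, 43.6, 101.4]
force: [-3.7, -0.5, 10.7]
```

Land 2 contact is at 101.4, so it is low too.

In the tool's units: -16 mm / 800 = -0.02, -9 mm / 800 = -0.0113.

```bash
python3 steer.py '[0,0,0,0,0,0,15,0,0,0,0,0,0,15,0,0,0,0,0,0,15,0,0,0,0,0,-0.0038,15,0,0,0,0,0,-0.0113,15,0,0,0,0,0,-0.02,15,0,0,0,0,0,-0.02,15]'|grep -E 'clock|eef|^force:'
python3 -c "
from h import *
go([498.2,198.7,117],[498.2,198.7,107])"
```

```text
clock: 14.82
eef_pos: [516.2, 43.9, 117.0]
force: [-0.2, -0.2, -1.5]
t 14.82 tcp [516.2  43.9 117. ] F [-0.2 -0.2 -1.5] tilt [ 1.2e-03  5.0e-04 -1.0e+00] grip 21.7 20.0
d [-6.560e+01 -1.414e+02  1.000e-01]
d [ -65.6 -141.4   10.1]
```

In the tool's units: -141.4 mm / 800 = -0.1768, -125 mm / 800 = -0.1563.

```bash
python3 steer.py '[0,0,0,-0.01,-0.0225,0,15,0,0,0,-0.03,-0.065,0,15,0,0,0,-0.0525,-0.1138,0,15,0,0,0,-0.0725,-0.1563,0,15,0,0,0,-0.082,-0.1768,0,15,0,0,0,-0.082,-0.1768,0.0063,15,0,0,0,-0.082,-0.1768,0.0119,15,0,0,0,-0.082,-0.1768,0.0119,15,0,0,0,-0.082,-0.1768,0.0119,15]'|grep -E 'clock|eef|^force:'
python3 steer.py '[0,0,0,0,0,0.0009,15,0,0,0,0,0,0.0018,15,0,0,0,0,0,0.0018,15]'|grep -E 'eef|^force:'
```

```text
clock: 15.95
eef_pos: [497.8, 197.8, 106.9]
force: [-0.3, -0.1, -1.2]
eef_pos: [497.7, 198.4, 105.5]
force: [-0.3, -0.4, -1.6]
```

In the tool's units: 0.6 mm / 800 = 0.0008, 0.3 mm / 800 = 0.0004.

```bash
python3 steer.py '[0,0,0,0,0,0.0004,15,0,0,0,0,0,0.0008,15,0,0,0,0,0,0.0008,15]'|grep -E 'clock|eef|^force:'
```

```text
clock: 16.7
eef_pos: [497.7, 198.5, 104.8]
force: [0.9, -0.6, -0.4]
```

In the tool's units: 1.2 mm / 800 = 0.0015, 0.6 mm / 800 = 0.0008.

```bash
python3 steer.py '[0,0,0,0,0,0.0008,15,0,0,0,0,0,0.0015,15,0,0,0,0,0,0.0015,15]'|grep -E 'clock|eef|^force:'
```

```text
clock: 17.08
eef_pos: [497.7, 198.4, 103.6]
force: [-0.3, 0.0, -2.2]
```

In the tool's units: 1 mm / 800 = 0.0013, 0.5 mm / 800 = 0.0006.

```bash
python3 steer.py '[0,0,0,0,0,0.0006,15,0,0,0,0,0,0.0013,15,0,0,0,0,0,0.0013,15]'|grep -E 'clock|eef|^force:'
```

```text
clock: 17.45
eef_pos: [497.7, 198.5, 102.6]
force: [-0.2, -0.9, -1.0]
```

In the tool's units: 0.6 mm / 800 = 0.0008, 0.3 mm / 800 = 0.0004.

```bash
python3 steer.py '[0,0,0,0,0,0.0004,15,0,0,0,0,0,0.0008,15,0,0,0,0,0,0.0008,15]'|grep -E 'clock|eef|^force:'
```

```text
clock: 17.82
eef_pos: [497.7, 198.5, 102.0]
force: [0.4, 0.8, -2.3]
```

In the tool's units: 0.6 mm / 800 = 0.0008, 0.3 mm / 800 = 0.0004.

```bash
python3 steer.py '[0,0,0,0,0,0.0004,15,0,0,0,0,0,0.0008,15,0,0,0,0,0,0.0008,15]'|grep -E 'clock|eef|^force:'
```

```text
clock: 18.2
eef_pos: [497.7, 198.5, 101.4]
force: [-0.3, -0.0, -1.8]
```

In the tool's units: 0.6 mm / 800 = 0.0008, 0.3 mm / 800 = 0.0004.

```bash
python3 steer.py '[0,0,0,0,0,0.0004,15,0,0,0,0,0,0.0008,15,0,0,0,0,0,0.0008,15]'|grep -E 'clock|eef|^force:'
```

```text
clock: 18.58
eef_pos: [497.8, 198.5, 101.0]
force: [-0.5, -0.5, 0.5]
```

In the tool's units: 0.6 mm / 800 = 0.0008, 0.3 mm / 800 = 0.0004.

```bash
python3 steer.py '[0,0,0,0,0,0.0004,15,0,0,0,0,0,0.0008,15,0,0,0,0,0,0.0008,15]'|grep -E 'clock|eef|^force:'
```

```text
clock: 18.95
eef_pos: [497.9, 198.5, 101.0]
force: [-2.4, -1.2, 6.3]
```

Land 3 contact is at 101.0, also low. Land 4 should be the high one, so I'll approach it carefully.

In the tool's units: -16 mm / 800 = -0.02, -9 mm / 800 = -0.0113.

```bash
python3 steer.py '[0,0,0,0,0,0,15,0,0,0,0,0,0,15,0,0,0,0,0,0,15,0,0,0,0,0,0,15,0,0,0,0,0,-0.0038,15,0,0,0,0,0,-0.0113,15,0,0,0,0,0,-0.02,15,0,0,0,0,0,-0.02,15]'|grep -E 'clock|eef|^force:'
python3 -c "
from h import *
go([593.5,209.8,116])"
```

```text
clock: 19.95
eef_pos: [498.1, 198.8, 117.0]
force: [-0.1, 0.2, -1.7]
t 19.95 tcp [498.1 198.8 117. ] F [-0.1  0.2 -1.7] tilt [ 1.1e-03  9.0e-04 -1.0e+00] grip 21.7 20.0
d [ 87.1 -40.3   1.1]
```

In the tool's units: 87.3 mm / 800 = 0.1091, 75 mm / 800 = 0.0938.

```bash
python3 steer.py '[0,0,0,0.0188,-0.0088,0,15,0,0,0,0.0563,-0.0263,0,15,0,0,0,0.0938,-0.0438,0,15,0,0,0,0.1091,-0.0506,0,15,0,0,0,0.1091,-0.0506,0.005,15,0,0,0,0.1091,-0.0506,0.01,15,0,0,0,0.1091,-0.0506,0.01,15,0,0,0,0.1091,-0.0506,0.01,15]'|grep -E 'clock|eef|^force:'
python3 steer.py '[0,0,0,0,0,0.0009,15,0,0,0,0,0,0.0018,15,0,0,0,0,0,0.0018,15]'|grep -E 'eef|^force:'
```

```text
clock: 20.95
eef_pos: [593.0, 209.7, 108.6]
force: [0.3, 0.0, -2.2]
eef_pos: [593.2, 209.6, 106.9]
force: [-0.1, 0.6, -1.5]
```

In the tool's units: 0.8 mm / 800 = 0.001, 0.4 mm / 800 = 0.0005.

```bash
python3 steer.py '[0,0,0,0,0,0.0005,15,0,0,0,0,0,0.001,15,0,0,0,0,0,0.001,15]'|grep -E 'clock|eef|^force:'
```

```text
clock: 21.7
eef_pos: [593.3, 209.6, 106.0]
force: [-0.4, -1.0, -1.3]
```

In the tool's units: 0.6 mm / 800 = 0.0008, 0.3 mm / 800 = 0.0004.

```bash
python3 steer.py '[0,0,0,0,0,0.0004,15,0,0,0,0,0,0.0008,15,0,0,0,0,0,0.0008,15]'|grep -E 'clock|eef|^force:'
```

```text
clock: 22.08
eef_pos: [593.3, 209.6, 105.5]
force: [-1.0, -0.4, -1.0]
```

In the tool's units: 0.6 mm / 800 = 0.0008, 0.3 mm / 800 = 0.0004.

```bash
python3 steer.py '[0,0,0,0,0,0.0004,15,0,0,0,0,0,0.0008,15,0,0,0,0,0,0.0008,15]'|grep -E 'clock|eef|^force:'
```

```text
clock: 22.45
eef_pos: [593.4, 209.6, 105.5]
force: [-2.0, -1.3, 5.1]
```

Land 4 contact is at 105.5, about 4 mm higher than the others, so it is the high land. I'll rest, ease off the load, open and retreat upwards.

In the tool's units: -0.5 mm / 800 = -0.0006.

```bash
python3 steer.py '[0,0,0,0,0,0,15,0,0,0,0,0,0,15,0,0,0,0,0,0,15,0,0,0,0,0,0,15,0,0,0,0,0,-0.0006,15,0,0,0,0,0,-0.0006,15,0,0,0,0,0,-0.0006,26,0,0,0,0,0,-0.0006,34,0,0,0,0,0,-0.0006,50,0,0,0,0,0,-0.0006,60,0,0,0,0,0,-0.0006,60]' 
python3 steer.py '[0,0,0,0,0,-0.0125,60,0,0,0,0,0,-0.0438,60,0,0,0,0,0,-0.0875,60,0,0,0,0,0,-0.1375,60,0,0,0,-0.05,0,-0.175,60,0,0,0,-0.1125,0,-0.1875,60,0,0,0,-0.175,0,-0.1875,60,0,0,0,-0.225,0,-0.1875,60,0,0,0,-0.225,0,-0.1875,60,0,0,0,-0.225,0,-0.1875,60,0,0,0,-0.225,0,-0.1875,60]'
python3 - <<'E'
from h import *
from bench import env, camrig
im=[]
for n,(x,y) in {"top":(210,155),"scene":(330,130)}.items():
    c=camrig.camera(n)["color"][:,:,::-1]
    im.append(cv2.resize(c[y:y+60,x:x+60],None,fx=400/60,fy=400/60,interpolation=cv2.INTER_CUBIC))
cv2.imwrite("pics/c4.png",np.hstack(im))
for n in K: print(proj(n,[[593.5,209.8,60],[593.5,209.8,146]]))
E
```

```text
clock: 23.82
eef_pos: [593.3, 209.6, 105.3]
tcp_rot: [0.987, -0.159, -0.0, -0.0]
force: [-1.0, -0.4, -0.0]
opening: 57.3
finger_force: 0.0
clock: 25.2
eef_pos: [423.1, 265.8, 255.4]
tcp_rot: [0.987, -0.159, 0.0, 0.0]
force: [0.8, -0.2, 0.7]
opening: 60.0
finger_force: 0.0
[[362.03161017 171.25572696]
 [363.63810656 144.55149077]]
[[234.43116084 192.35830737]
 [228.12036134 189.87500406]]
```

View pics/c4.png

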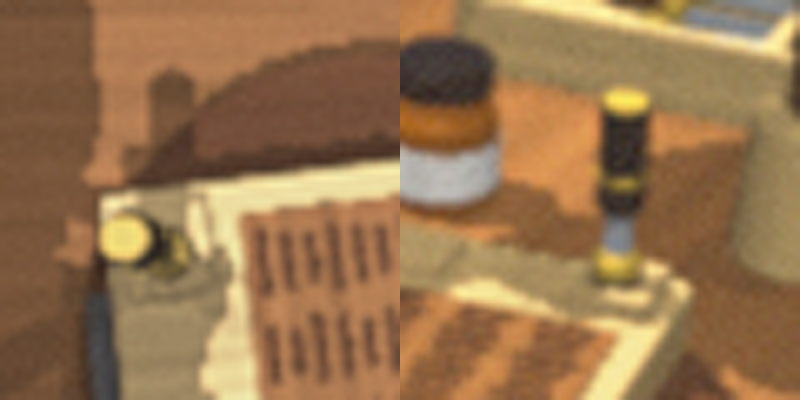

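The gauge stands upright on land 4. Its cap shows at crop (127,238) in the top view and (226,100) in the scene view, within about 3 crop pixels of the predicted spots, and the gripper is clear.

```bash
python3 -c "
from bench import env, camrig
print(env.close_job())"
```

```text
the job is handed in; nothing more can be done
None
```

I touched lands 1 to 4 in order, found land 4 about 4 mm higher than the others, left the gauge standing upright and released on its middle, and handed the job in at about 25 s.

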